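# Fit the dosing unit's tank and open its push-and-turn cap

### The job

Get the wash-water dosing unit ready for filling: set its white tank into the bay of the unit, tab hooked under the lip and then swung down flat on the bay's floor, and open the tank's child-resistant cap there by pressing it down hard while turning it anticlockwise. Lift the cap off and lay it flat, grip bar up, in the shallow steel tray; leave the other things on the bench where they are.

Things in the scene. Friction and masses are not known exactly. Their poses are not given: they have to be found in the camera images.
- unit: Dosing unit fixed to the bench: grey base 290 x 104 x 12 mm, open tank bay in front, green pump box behind (own x 113 to 199 mm, 94 mm high, knob to 103). Origin on the bench under the middle of the bay, where the tank's origin belongs; x runs from bay to pump box, z up. Low side guides: inner faces y +-34.5, 6 mm thick, x -85 to 65, tops 27 mm above the bench.
- unit_bay (a point): Middle of the bay's floor, 12 mm above the bench over the unit's origin, axes as the unit's: the seated tank's frame coincides with it, with play of +6 / -4 mm along x and +-2.5 mm along y. The front sill lies at x -90 to -84 mm, its top 22 mm above this floor.
- unit_lip (a point): Middle of the lip's lower front edge. The lip is a ledge in front of the pump box, unit x 86 to 114 mm, 80 mm wide, 7 mm thick; the pocket under it is 12 mm high, 56 mm wide and 18 mm deep. Sill and lip leave no room to drop the tank in level: its tab goes under the lip with the nose raised 10 to 18 degrees, then the nose swings down behind the sill.
- tank: Empty white plastic tank, 0.2 to 0.42 kg, standing on the bench: a box 160 (own x) x 64 (own y) x 62 mm high, origin at the centre of its underside, z up. Its nose is the -x end. The cap's neck stands on top at x +46 mm, y 0 (37 mm wide, lugs to 50, rim 81 mm above the underside). Best gripped across y near x -20 mm, 40 mm or more above the underside, to clear the side guides.
- tank_tab (a point): Middle of the tip of the tank's tab, on its underside: tank x +98 mm, axes as the tank's. The tab sticks out 18 mm from the heel (the +x end), level with the underside, 40 mm wide and 6 mm thick.
- cap: Loose push-and-turn cap, 55 g, locked on the tank's neck at the start with axes parallel to the tank's: round, ribbed, 62 mm wide, origin at the centre of its lower rim (locked: 71 mm above the tank's underside), z up, flat top 25 mm above the origin. On top a grip bar 13 mm thick, 52 mm long along the cap's own y, 16 mm high. Locked, it cannot be pulled off.
- cap_top (a point): Centre of the cap's flat top, at the foot of the bar. A spring holds the cap up (3.5 N, +1.4 N per mm); it bottoms 9 mm down at about 16 N. Held down 5 mm or more (7 is good) it turns anticlockwise seen from above; 45 to 130 degrees from its locked heading it is free and lifts straight off (65 to 75 is good). Not pressed, two catches block it; clockwise it is always blocked.
- tray: Shallow steel tray, fixed, 200 (own x) x 130 mm (own y), walls 3 mm thick and 14 mm high, inner floor 3 mm above the bench (origin: centre of its underside on the bench).
- fitting: Bystander: brass hose fitting, round, 32 mm wide and 26 mm high, standing loose somewhere in the tray; origin at its underside. Beside it there is always room for the cap.
- jar: Bystander: glass jar with a steel lid, 60 mm wide, 85 mm high, standing loose close to the tank's +y side (30 mm or more of free width between them); origin at its underside.
- flask: Bystander: white bottle with a plain grey screw cap, 60 mm wide, 165 mm high, loose; origin at its underside.
- mug: Bystander: white mug, 72 mm wide, 85 mm high, handle at its +y, loose; origin at its underside.
- tape: Bystander: brown roll of tape lying flat, 80 mm wide, 25 mm high, loose, close to the tank's -y side (30 mm or more between); origin at its underside.
- gauge: Bystander: plywood sizing gauge with four round holes lying flat, 70 x 170 x 6 mm, loose; origin at the centre of its underside.
- brush: Bystander: hand brush lying flat, 200 mm long along its own x, loose.
There are look-alikes about, which are no part of the job. Leave any turquoise or yellow look-alike of the cap alone.

How it is judged:
By the outcome, as a careful person would: the job done as asked, in the order asked, and still so for the second after the job is handed in, with the robot touching nothing.
It also fails if it takes over 61 s, if anything falls off the work surface, if the arm or the gripper's body presses on something with over 40 N, if the wrist force passes 120 N, or if a joint passes its speed limit or range.

### The arm

A 6-joint arm with a two-finger parallel gripper is mounted at the origin on the work surface. World frame = base frame: x ahead of the robot, y to its left, z up, the work surface at z = 0. Lengths are in m, angles in rad, forces in N, time in s.
With the tool pointing down it reaches from about 0.325 to 0.875 m from the base axis. Payload 4.4 kg.
Tool frame: the origin (TCP) lies between the finger pads; the fingertips stand 22 mm ahead of it and the grasp point (between the pads) lies 3 mm ahead of it; z points along the fingers, y is the direction in which the jaws open and shut (so a half turn about z gives the same grasp; the last joint's range is limited). The gripper opens to 85 mm and grips with 20 to 120 N. Pads are 22 mm wide; open, the fingers measure 114 mm over their backs; the gripper's body (76 mm by 85 mm) begins 54 mm behind the grasp point. The pads swing forward as they close: fully open they stand 13 mm farther back than shut.
Start: joints at [-1.456, 0.207, 1.542, -0, 1.393, -0.15], TCP at [0.151, -0.555, 0.253] pointing down, gripper open.
Joint ranges: [-2.73, 2.73], [-0.86, 2.22], [0.23, 2.46], [-1.11, 4.25], [0.08, 2.63], [-2.82, 2.82]. Speed limits (rad/s): [2.79, 2.79, 3.14, 3.14, 3.14, 3.14].

### API

Orientations are given as a unit quaternion [x, y, z, w].
In Python, from cell import robot, imaging gives the robot as it stands. The module is installed in compiled form; this text tells all that it offers.
- The arm moves only by the tool send_rows, never from a script. Its argument "moves" is a list of rows, each a list of 7 numbers: the shift along the tool's x, y, z in m, then the turn, a rotation vector about the tool's x, y, z in degrees, then the finger opening in m, from 0 to 0.0854. In form: [[x, y, z, rx, ry, rz, gripper], ...]. A call has 1 to 10 rows; each row is the pose to reach, as a shift and turn from the pose measured when the call began, along the tool's axes at that moment; what a row does not reach only later rows make up. A row lasts 1/10 s, in which the tool goes at most 50 mm and 8.59 degrees, less where a joint would pass 70% of its speed; a pose out of reach is approached as far as the arm can. A call with a gripper value outside its range is refused whole. The fingers move at their own pace and stop on an object; the grip force is fixed at half the most. Time passes only in rows, so rows that repeat a pose let the fingers close. It gives the time, the measured TCP pose, the force and the opening at its end, in the units of the state.
- robot.sense(): the state, without advancing time (a new reading comes with each control period).
- imaging.get_image(name): name is "side" or "top"; returns a dict with "image" (400x640x3 uint8, blue, green, red), "K" (3x3 intrinsics, pixels), "origin" and "rotation" of the camera in the world. Camera axes: x right, y down, z forward; pixel columns grow to the right and rows downward; lengths in m; the calibration is good to about 2 mm. A picture is of the moment at which its call begins. There is no depth.
- robot.job_done(): hands the job in, once; it reports no verdict.
The state is a dict: "t": time; "qpos": joint angles; "dq": joint speeds; "joint_torque": joint torques, N m; "eef_pos": TCP position; "orientation": TCP orientation; "wrist_force": force on the tool from outside, world axes, zero at the start; "torque": the same for the moment, N m; "opening": opening from 0.0 (shut) to 1.0 (fully open).
Only numpy, scipy, OpenCV 4.12 (cv2) and the standard library are available. Lean on these libraries where they do the work, as an engineer would, in place of code of your own. Each camera call takes 0.05 s, during which the arm holds its last target.

## Working session

There is one attempt and no reset: what is moved stays moved. The work goes in short steps, Python scripts to look and compute and a tool call to move; the robot and the scene stay as the last step left them, time stands still between calls to the robot, and variables do not carry over. Pictures are saved under pics/ and viewed, and the job is handed in when it is done.

Besides the shell and the picture viewer there is one more tool, called after "Call:" by a JSON object that holds its "api" and its "payload", one argument or row to a line. send_rows: Moves the arm, as the interface text tells. Its arguments: {"type":"object","properties":{"moves":{"type":"array","items":{"type":"array","items":{"type":"number"}}}},"required":["moves"]}

```bash
mkdir -p pics; ls
python3 - <<'E'
from cell import robot, imaging
import cv2,pickle
s=robot.sense();print(s)
for n in("side","top"):
    d=imaging.get_image(n);cv2.imwrite(f"pics/{n}0.png",d["image"]);print(n,d["K"],d["origin"],d["rotation"])
    pickle.dump(d,open(f"{n}0.pkl","wb"))
E
```

```text
pics
{'t': 0.0, 'qpos': array([-1.45549131e+00,  2.07468513e-01,  1.54302176e+00, -1.04823749e-05,
        1.39351960e+00, -1.50485638e-01]), 'dq': array([ 0.00084345,  0.00013117,  0.00092451,  0.0007456 ,  0.00142145,
       -0.00025599]), 'joint_torque': array([ 4.90760049e-04, -3.83036077e+01, -2.91596103e+01, -4.99503449e-05,
        1.05583604e-02,  2.08755193e-05]), 'eef_pos': array([ 0.15094395, -0.55406215,  0.25206603]), 'orientation': array([ 9.91181558e-01,  1.32505317e-01,  1.61015257e-05, -1.20850940e-03]), 'wrist_force': array([0.14987724, 0.95714074, 0.27547899]), 'torque': array([-0.00190403,  0.04324775,  0.00238321]), 'opening': 0.9955268561152242}
side [[452.05703385   0.         318.69404693]
 [  0.         452.05703385 199.83979692]
 [  0.           0.           1.        ]] [-0.09489305  0.57645062  0.75655911] [-0.34072156  0.82839082 -0.40774002  0.17727251]
top [[507.53844474   0.         317.29739447]
 [  0.         507.53844474 196.73529616]
 [  0.           0.           1.        ]] [ 0.41138779 -0.02877211  1.51523151] [ 0.71050952 -0.70236085  0.03724537 -0.02186875]
```

View pics/side0.png

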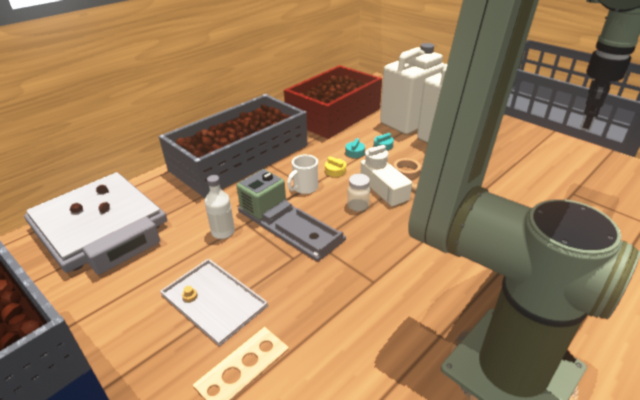

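View pics/top0.png

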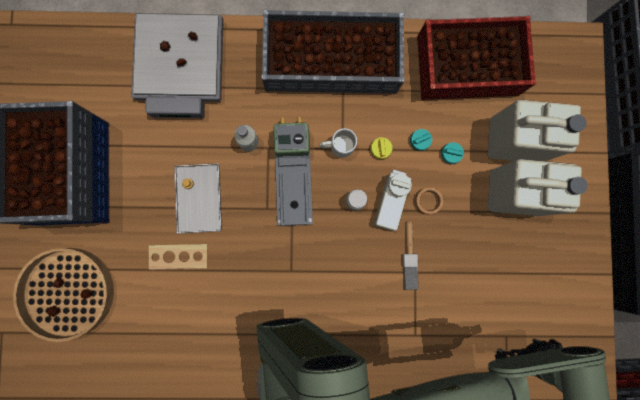

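The top view has the robot at the bottom, with world +x up and +y left. The white tank with its white cap is at about (394,202) and the unit at about (293,175), with the pump box at the top. The tray is at (198,199), and the turquoise and yellow look-alikes are at (421,140), (453,153) and (382,148). The white cap on the tank's neck at (400,183) is the one meant. I'll enlarge it to confirm.

```bash
cat > h.py <<'E'
import numpy as np,cv2,pickle
from scipy.spatial.transform import Rotation as R
def ray(d,uv):
    r=R.from_quat(d["rotation"]).as_matrix() if np.size(d["rotation"])==4 else np.array(d["rotation"])
    v=np.linalg.inv(d["K"])@np.array([uv[0],uv[1],1.]);return np.array(d["origin"]),r@v
def onz(d,uv,z):
    o,v=ray(d,uv);return o+v*(z-o[2])/v[2]
def proj(d,p):
    r=R.from_quat(d["rotation"]).as_matrix();q=d["K"]@(r.T@(np.array(p)-d["origin"]));return q[:2]/q[2]
def tri(d1,u1,d2,u2):
    o1,v1=ray(d1,u1);o2,v2=ray(d2,u2)
    s,_,_,_=np.linalg.lstsq(np.c_[v1,-v2],o2-o1,rcond=None)
    a=o1+s[0]*v1;b=o2+s[1]*v2;return (a+b)/2,np.linalg.norm(a-b)
def crop(im,x0,y0,w,h,k,name):
    c=cv2.resize(im[y0:y0+h,x0:x0+w],None,fx=k,fy=k,interpolation=cv2.INTER_CUBIC);cv2.imwrite("pics/"+name,c)
E
python3 - <<'E'
from h import *
t=pickle.load(open("top0.pkl","rb"));s=pickle.load(open("side0.pkl","rb"))
crop(t["image"],265,110,190,130,4,"tc.png")
crop(s["image"],230,130,200,130,4,"sc.png")
crop(t["image"],165,155,70,85,7,"tt.png")
E
```

```text
(no output)
```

View pics/tc.png

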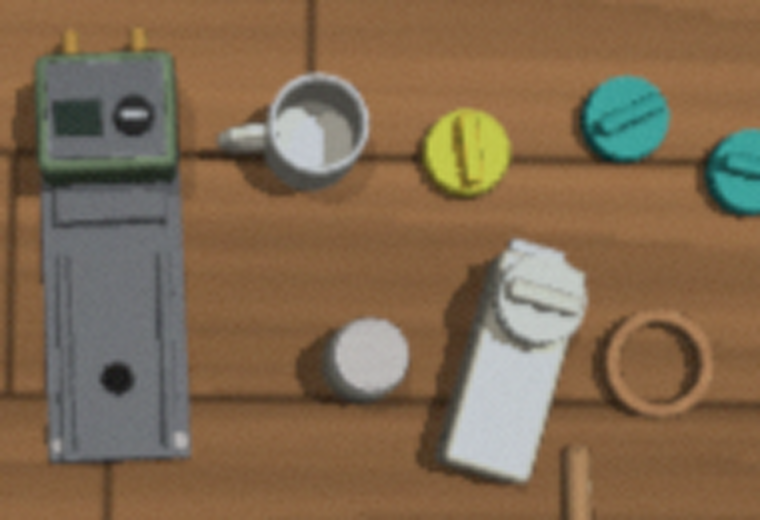

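View pics/sc.png

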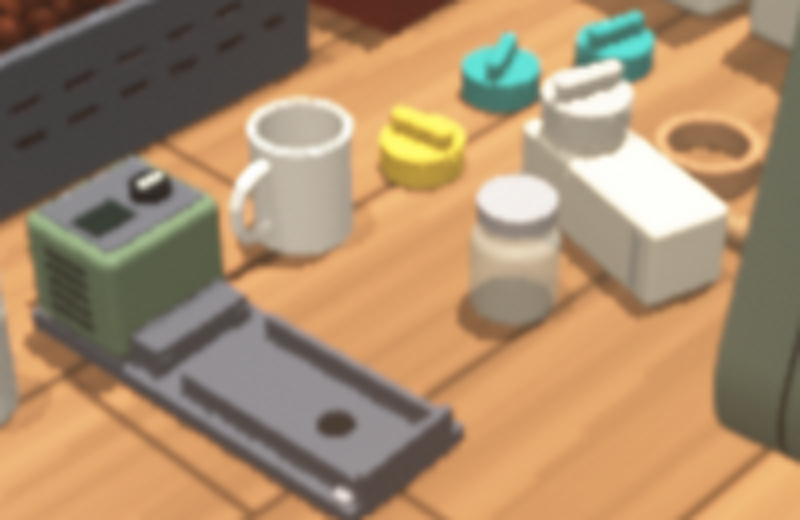

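View pics/tt.png

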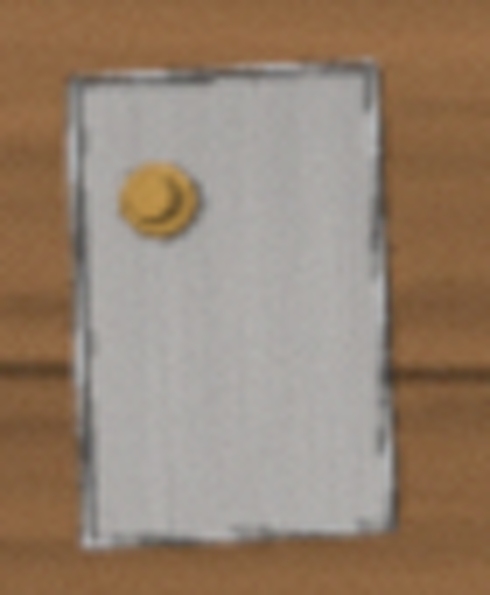

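```bash
cat >> h.py <<'E'
from scipy.ndimage import map_coordinates
def edge(im,a,b,w=2.5,n=25,trim=0.08):
    """refine straight edge near a-b (full px); returns refined endpoints & residual"""
    g=cv2.GaussianBlur(cv2.cvtColor(im,cv2.COLOR_BGR2GRAY).astype(float),(0,0),.7)
    a=np.array(a,float);b=np.array(b,float);d=(b-a)/np.linalg.norm(b-a);nn=np.array([-d[1],d[0]])
    s=np.arange(-w,w+.01,.1);P=[]
    for f in np.linspace(trim,1-trim,n):
        c=a+f*(b-a);q=c+s[:,None]*nn
        v=map_coordinates(g,[q[:,1],q[:,0]],order=3);gr=np.abs(np.gradient(v));gr[gr<.5*gr.max()]=0
        P.append(c+nn*(gr@s/gr.sum()))
    P=np.array(P,np.float32);vx,vy,x0,y0=cv2.fitLine(P,cv2.DIST_HUBER,0,.01,.01).ravel()
    v=np.array([vx,vy]);p0=np.array([x0,y0]);r=np.abs((P-p0)@np.array([-vy,vx]))
    return p0+v*((a-p0)@v),p0+v*((b-p0)@v),np.median(r)
def cf(x,y,x0,y0,k): return ((x+.5)/k-.5+x0,(y+.5)/k-.5+y0)
E
python3 - <<'E'
from h import *
t=pickle.load(open("top0.pkl","rb"));im=t["image"]
C=lambda x,y:cf(x,y,265,110,4)
def E(name,a,b,z,**k):
    p,q,r=edge(im,C(*a),C(*b),**k);P=onz(t,p,z);Q=onz(t,q,z);d=Q-P
    print(name,P.round(4),Q.round(4),'ang',np.degrees(np.arctan2(d[1],d[0])).round(2),'res',r.round(2))
E("tank R",(530,470),(563,352),.062)
E("tank L",(446,458),(484,318),.062)
E("tank nose",(446,466),(524,480),.062)
E("base L",(49,440),(44,200),.012)
E("base R",(188,430),(179,200),.012)
E("front",(58,462),(182,458),.006)
E("lipfront",(58,220),(162,222),.031,w=1.5)
E("guideL in",(70,430),(68,270),.027,w=1.2)
E("guideR in",(163,430),(158,270),.027,w=1.2)
print("hole",onz(t,C(117,378),.012),"tabtip",onz(t,C(514,240),.006),onz(t,C(563,250),.006))
T=lambda x,y:cf(x,y,165,155,7)
for n,p,z in(("TL",(70,75),.014),("TR",(377,63),.014),("BL",(85,548),.014),("BR",(396,530),.014),("fit",(157,198),.02)):print(n,onz(t,T(*p),z).round(4))
print("jar",onz(t,C(370,354),.085),"tape",onz(t,C(661,362),.025))
print("cap top circle ctr",onz(t,C(541,298),.096))
E
```

```text
tank R [ 0.4487 -0.2899  0.062 ] [ 0.5339 -0.3143  0.062 ] ang -16.0 res 0.03
tank L [ 0.457  -0.2281  0.062 ] [ 0.5578 -0.257   0.062 ] ang -16.0 res 0.02
tank nose [ 0.4554 -0.2306  0.062 ] [ 0.4409 -0.2853  0.062 ] ang -104.9 res 0.03
base L [0.4684 0.0546 0.012 ] [0.6472 0.0656 0.012 ] ang 3.53 res 0.5
base R [ 0.4768 -0.0451  0.012 ] [ 0.6486 -0.0349  0.012 ] ang 3.4 res 0.24
front [0.4534 0.0515 0.006 ] [ 0.459  -0.0403  0.006 ] ang -86.51 res 0.27
lipfront [0.6297 0.0531 0.031 ] [ 0.6289 -0.0235  0.031 ] ang -90.66 res 0.02
guideL in [0.4751 0.0417 0.027 ] [0.5931 0.0432 0.027 ] ang 0.72 res 0.18
guideR in [ 0.4759 -0.026   0.027 ] [ 0.5939 -0.0211  0.027 ] ang 2.34 res 0.05
hole [0.51473652 0.00842929 0.012     ] tabtip [ 0.62278045 -0.28823159  0.006     ] [ 0.61570329 -0.32520227  0.006     ]
TL [0.6257 0.3636 0.014 ]
TR [0.6327 0.2342 0.014 ]
BL [0.426  0.3505 0.014 ]
BR [0.4349 0.2209 0.014 ]
fit [0.5732 0.3238 0.02  ]
jar [ 0.52892518 -0.17215518  0.085     ] tape [ 0.53059281 -0.39396096  0.025     ]
cap top circle ctr [ 0.56917161 -0.2918023   0.096     ]
```

Run:
```python
from h import *
t=pickle.load(open("top0.pkl","rb"));s=pickle.load(open("side0.pkl","rb"))
f=lambda im:cv2.convertScaleAbs(im,alpha=1.5,beta=-20)
crop(f(t["image"]),268,140,52,90,6,"tu.png")
crop(f(s["image"]),230,165,120,95,6,"su.png")
```

```text
(no output)
```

View pics/tu.png

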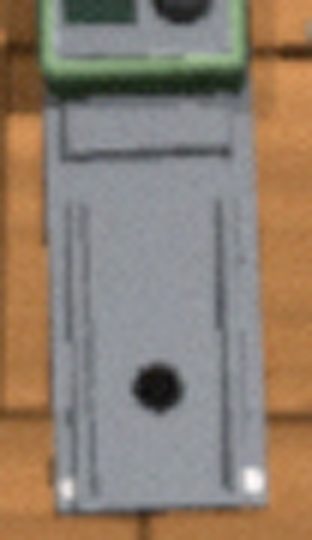

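View pics/su.png

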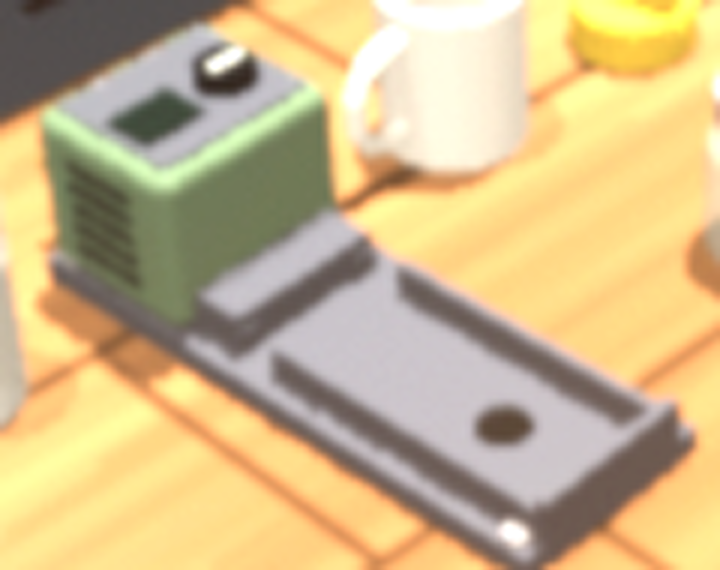

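Run:
```python
from h import *
t=pickle.load(open("top0.pkl","rb"));s=pickle.load(open("side0.pkl","rb"))
y=np.radians(3.4);ex=np.array([np.cos(y),np.sin(y)]);ey=np.array([-ex[1],ex[0]])
def E(d,C,name,a,b,z,**k):
    p,q,r=edge(d["image"],C(*a),C(*b),**k);P=onz(d,p,z);Q=onz(d,q,z);v=Q-P;m=(P+Q)[:2]/2
    print(name,'x"',(P[:2]@ex).round(4),(Q[:2]@ex).round(4),'y"',(P[:2]@ey).round(4),(Q[:2]@ey).round(4),'ang',np.degrees(np.arctan2(v[1],v[0])).round(2),'res',r.round(2))
C=lambda x,y:cf(x,y,268,140,6)
E(t,C,"lip top",(68,153),(226,148),.031,w=.9)
E(t,C,"lip bot",(68,159),(226,154),.024,w=.9)
E(t,C,"front",(75,511),(250,505),.02,w=1.5)
E(t,C,"base L",(60,480),(49,180),.012,w=1.5)
E(t,C,"base R",(266,460),(252,180),.012,w=1.5)
E(t,C,"box front top",(60,72),(240,70),.090,w=2)
E(t,C,"gL out",(72,460),(68,210),.027,w=.8)
E(t,C,"gR in dark",(229,480),(219,210),.027,w=1.5)
S=lambda x,y:cf(x,y,230,165,6)
E(s,S,"S lip top",(245,322),(365,243),.031,w=1)
E(s,S,"S lip bot",(245,350),(365,270),.024,w=1)
E(s,S,"S sill rear top/front?",(550,510),(660,408),.034,w=1.5)
E(s,S,"S base left bottom",(200,355),(500,535),.0,w=2)
E(s,S,"S guide far in top",(410,270),(640,400),.027,w=1.5)
for n,p,z in (("lip top L",(238,322),.031),("lip top R",(372,240),.031),("sillR",(672,400),.034),("base corner R",(690,433),.006),("hole",(502,426),.012)):
    P=onz(s,S(*p),z);print(n,(P[:2]@ex).round(4),(P[:2]@ey).round(4))
P=onz(t,C(158,388),.012);print("hole top",(P[:2]@ex).round(4),(P[:2]@ey).round(4))
for p in ((66,490),(253,480)):
    P=onz(t,C(*p),.012);print("screw",(P[:2]@ex).round(4),(P[:2]@ey).round(4))
```

```text
lip top x" 0.6317 0.6298 y" 0.0163 -0.0613 ang -87.98 res 0.03
lip bot x" 0.6275 0.6261 y" 0.0168 -0.0612 ang -87.59 res 0.02
front x" 0.4557 0.4558 y" 0.0209 -0.0648 ang -86.57 res 0.08
base L x" 0.4708 0.62 y" 0.0279 0.0273 ang 3.17 res 0.26
base R x" 0.4758 0.6154 y" -0.0739 -0.0739 ang 3.38 res 0.11
box front top x" 0.6578 0.6587 y" 0.0156 -0.0693 ang -86.02 res 0.08
gL out x" 0.4797 0.6026 y" 0.0216 0.0172 ang 1.32 res 0.09
gR in dark x" 0.4663 0.5992 y" -0.0546 -0.0562 ang 2.73 res 0.07
S lip top x" 0.6277 0.6275 y" 0.0119 -0.0598 ang -86.79 res 0.01
S lip bot x" 0.6187 0.6189 y" 0.02 -0.0515 ang -86.47 res 0.04
S sill rear top/front? x" 0.4531 0.4542 y" 0.0159 -0.0556 ang -85.75 res 0.06
S base left bottom x" 0.6536 0.4805 y" 0.017 0.0141 ang -175.65 res 0.03
S guide far in top x" 0.6013 0.4708 y" -0.0617 -0.0606 ang -177.08 res 0.03
lip top L 0.6283 0.0145
lip top R 0.6249 -0.0625
sillR 0.4562 -0.0635
base corner R 0.4575 -0.0774
hole 0.5146 -0.025
hole top 0.514 -0.0222
screw 0.4658 0.0253
screw 0.4663 -0.067
```

```bash
cat >> h.py <<'E'
TY=-16.0;TO=np.array([.5243,-.2795,0])
UY=3.4;UO=np.array([.5454,.0094,0])
def Rz(a): return R.from_euler('z',a,degrees=True)
def down(psi): 
    return Rz(psi)*R.from_euler('x',180,degrees=True)
def to(pos,rot,st=None):
    from cell import robot
    st=st or robot.sense();r0=R.from_quat(st["orientation"]);p0=np.array(st["eef_pos"])
    d=r0.inv().apply(np.array(pos)-p0);rv=(r0.inv()*rot).as_rotvec(degrees=True)
    print("shift mm",(d*1000).round(1),"turn",rv.round(2));return d,rv
E
python3 - <<'E'
from h import *
g=TO+Rz(TY).apply([-.022,0,0]);print(g)
to(g+[0,0,.16],down(TY))
E
```

```text
[ 0.50315224 -0.27343598  0.        ]
shift mm [ 413.5 -178.1   92.7] turn [-1.200e-01  2.000e-02  3.123e+01]
```

Call:
{"api": "send_rows", "payload": {
  "moves": [
    [0.042, -0.018, 0.005, 0, 0, 3, 0.0854],
    [0.083, -0.036, 0.01, 0, 0, 6, 0.0854],
    [0.125, -0.054, 0.02, 0, 0, 9, 0.0854],
    [0.167, -0.072, 0.03, 0, 0, 13, 0.0854],
    [0.208, -0.09, 0.04, 0, 0, 16, 0.0854],
    [0.25, -0.108, 0.05, 0, 0, 19, 0.0854],
    [0.292, -0.126, 0.06, 0, 0, 22, 0.0854],
    [0.333, -0.143, 0.07, 0, 0, 25, 0.0854],
    [0.374, -0.161, 0.08, 0, 0, 28, 0.0854],
    [0.4135, -0.178, 0.093, 0, 0, 31.2, 0.0854]
  ]
}}

```text
t: 1.1
eef_pos: [0.5045, -0.2721, 0.1593]
orientation: [0.99, -0.14, -0.0, -0.001]
wrist_force: [0.9, 0.4, 0.0]
opening: 0.998
```

Run:
```python
from h import *
from cell import robot,imaging
g=TO+Rz(TY).apply([-.022,0,0])
to(g+[0,0,.051],down(TY)); s=robot.sense();print(s["t"],s["eef_pos"],s["qpos"].round(3))
```

```text
shift mm [ -0.8   1.8 108.3] turn [-0.1   0.03 -0.08]
1.1 [ 0.5044718  -0.27210459  0.15929021] [-0.646  0.296  1.636  0.002  1.211  1.204]
```

Call:
{"api": "send_rows", "payload": {
  "moves": [
    [-0.001, 0.002, 0.02, 0, 0, 0, 0.0854],
    [-0.001, 0.002, 0.04, 0, 0, 0, 0.0854],
    [-0.001, 0.002, 0.05, 0, 0, 0, 0.0854],
    [-0.001, 0.002, 0.05, 0, 0, 0, 0.0854]
  ]
}}

```text
t: 1.5
eef_pos: [0.5015, -0.2726, 0.107]
orientation: [0.99, -0.14, -0.002, -0.002]
wrist_force: [-0.3, 0.7, 0.1]
opening: 0.999
```

Run:
```python
from h import *
from cell import robot,imaging
g=TO+Rz(TY).apply([-.022,0,0])
to(g+[0,0,.051],down(TY))
a=imaging.get_image("top");crop(a["image"],340,140,110,110,5,"g1t.png")
a=imaging.get_image("side");crop(a["image"],310,110,130,110,5,"g1s.png")
```

```text
shift mm [ 2.2  0.6 56. ] turn [-0.2   0.29 -0.09]
```

View pics/g1t.png

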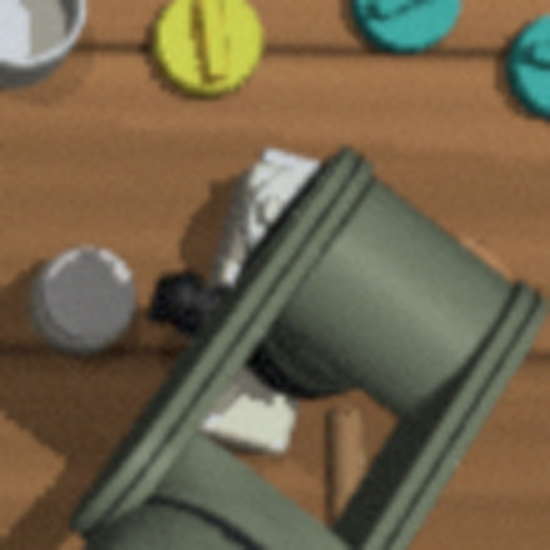

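View pics/g1s.png

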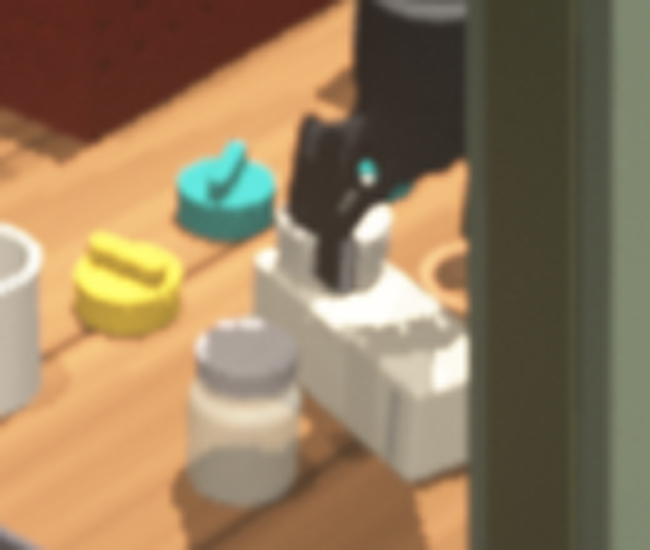

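The left finger, at about (370,200) in the top frame, hangs between the jar and the tank with a gap on both sides. The fingers are free to descend.

Call:
{"api": "send_rows", "payload": {
  "moves": [
    [0.001, 0.0006, 0.015, 0, 0.1, 0, 0.0854],
    [0.002, 0.0006, 0.03, 0, 0.2, 0, 0.0854],
    [0.002, 0.0006, 0.045, 0, 0.2, 0, 0.0854],
    [0.002, 0.0006, 0.056, 0, 0.2, 0, 0.0854],
    [0.002, 0.0006, 0.056, 0, 0.2, 0, 0.0854]
  ]
}}

```text
t: 2.1
eef_pos: [0.5028, -0.2738, 0.0506]
orientation: [0.99, -0.14, -0.001, -0.002]
wrist_force: [-0.3, 0.1, 0.1]
opening: 1.0
```

Run:
```python
from h import *
g=TO+Rz(TY).apply([-.022,0,0])
to(g+[0,0,.051],down(TY))
```

```text
shift mm [ 0.2 -0.4 -0.4] turn [-0.22  0.12 -0.13]
```

Call:
{"api": "send_rows", "payload": {
  "moves": [
    [0, 0, 0, 0, 0, 0, 0.056],
    [0, 0, 0, 0, 0, 0, 0.056],
    [0, 0, 0, 0, 0, 0, 0.056],
    [0, 0, 0, 0, 0, 0, 0.056],
    [0, 0, 0, 0, 0, 0, 0.056],
    [0, 0, 0, 0, 0, 0, 0.056],
    [0, 0, 0, 0, 0, 0, 0.056]
  ]
}}

```text
t: 2.8
eef_pos: [0.5028, -0.2737, 0.0507]
orientation: [0.99, -0.14, -0.001, -0.002]
wrist_force: [-0.3, 0.8, -1.3]
opening: 0.744
```

Run:
```python
from h import *
from cell import robot
s=robot.sense();print(s["opening"],s["wrist_force"],s["qpos"].round(3))
g=TO+Rz(TY).apply([-.022,0,0])
to(g+[0,0,.051],down(TY))
```

```text
0.7444402510806736 [-0.3015369   0.76795897 -1.31419565] [-0.651  0.447  1.693  0.003  1.005  1.199]
shift mm [ 0.3 -0.4 -0.3] turn [-0.22  0.12 -0.12]
```

```bash
cat >> h.py <<'E'
def tip(x,h,th,y=0,st=None):
    rt=Rz(UY)*R.from_euler('y',th,degrees=True)
    p=UO+Rz(UY).apply([x,y,.012+h])+rt.apply([-.1202,0,.0507])
    print("tip",x,h,th,"TCP",p.round(4),end=" ");return to(p,rt*R.from_euler('x',180,degrees=True),st)
E
python3 - <<'E'
from h import *
tip(.075,.11,14);tip(.075,.06,14)
E
```

```text
tip 0.075 0.11 14 TCP [0.5161 0.0077 0.2003] shift mm [ -65.7 -274.6 -148.4] turn [ -2.62 -13.78 -19.39]
tip 0.075 0.06 14 TCP [0.5161 0.0077 0.1503] shift mm [ -65.6 -274.4  -98.4] turn [ -2.62 -13.78 -19.39]
```

Call:
{"api": "send_rows", "payload": {
  "moves": [
    [0, 0, -0.004, 0, 0, 0, 0.04],
    [0, 0, -0.014, 0, 0, 0, 0.04],
    [0, 0, -0.03, 0, 0, 0, 0.04],
    [0, 0, -0.05, 0, 0, 0, 0.04],
    [0, 0, -0.07, 0, 0, 0, 0.04],
    [0, 0, -0.09, 0, 0, 0, 0.04],
    [0, 0, -0.11, 0, 0, 0, 0.04],
    [0, 0, -0.13, 0, 0, 0, 0.04],
    [0, 0, -0.145, 0, 0, 0, 0.04],
    [0, 0, -0.15, 0, 0, 0, 0.04]
  ]
}}

```text
t: 3.8
eef_pos: [0.504, -0.2751, 0.2034]
orientation: [0.99, -0.14, 0.001, -0.001]
wrist_force: [0.6, 0.7, -3.3]
opening: 0.742
```

Run:
```python
from h import *
from cell import robot,imaging
a=imaging.get_image("side");cv2.imwrite("pics/l1s.png",a["image"])
a=imaging.get_image("top");crop(a["image"],300,120,160,120,5,"l1t.png")
tip(.075,.11,14);tip(.075,.06,14)
```

```text
tip 0.075 0.11 14 TCP [0.5161 0.0077 0.2003] shift mm [ -66.1 -274.7    2.3] turn [ -2.57 -13.87 -19.4 ]
tip 0.075 0.06 14 TCP [0.5161 0.0077 0.1503] shift mm [ -66.1 -274.6   52.3] turn [ -2.57 -13.87 -19.4 ]
```

View pics/l1s.png

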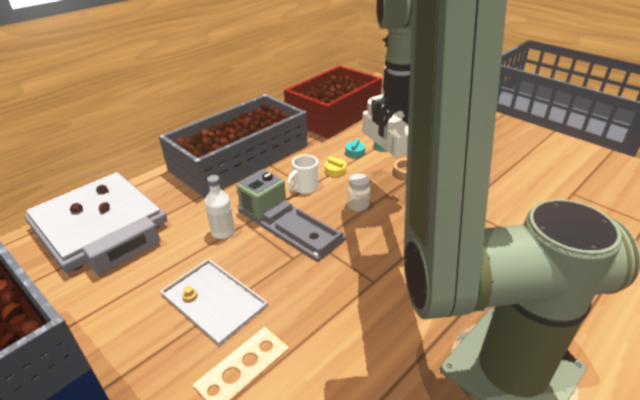

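The tank is lifted and hangs level in the gripper at about (388,130). Next I carry it over the unit and tilt it.

Call:
{"api": "send_rows", "payload": {
  "moves": [
    [-0.004, -0.014, 0, 0, 0, -1, 0.04],
    [-0.011, -0.043, 0, -0.3, -1, -3, 0.04],
    [-0.018, -0.075, 0, -0.5, -3, -5, 0.04],
    [-0.026, -0.108, 0, -1, -5, -7.5, 0.04],
    [-0.034, -0.141, 0.001, -1.3, -7, -10, 0.04],
    [-0.042, -0.174, 0.001, -1.6, -9, -12.5, 0.04],
    [-0.05, -0.207, 0.001, -2, -11, -15, 0.04],
    [-0.057, -0.239, 0.002, -2.3, -12.5, -17, 0.04],
    [-0.063, -0.264, 0.002, -2.5, -13.5, -18.7, 0.04],
    [-0.066, -0.2747, 0.002, -2.57, -13.9, -19.4, 0.04]
  ]
}}

```text
t: 4.9
eef_pos: [0.5151, 0.0109, 0.1991]
orientation: [0.992, 0.032, -0.124, 0.003]
wrist_force: [-0.3, 0.0, -3.2]
opening: 0.735
```

Run:
```python
from h import *
from cell import robot,imaging
tip(.075,.11,14);tip(.075,.035,14)
```

```text
tip 0.075 0.11 14 TCP [0.5161 0.0077 0.2003] shift mm [ 0.5  3.3 -1.4] turn [-0.05  0.2   0.27]
tip 0.075 0.035 14 TCP [0.5161 0.0077 0.1253] shift mm [18.9  3.5 71.4] turn [-0.05  0.2   0.27]
```

Now down to 35 mm above the floor, then a look.

Call:
{"api": "send_rows", "payload": {
  "moves": [
    [0.003, 0.0015, 0.012, 0, 0, 0.1, 0.04],
    [0.008, 0.003, 0.03, 0, 0.1, 0.2, 0.04],
    [0.013, 0.0035, 0.05, 0, 0.2, 0.27, 0.04],
    [0.017, 0.0035, 0.065, 0, 0.2, 0.27, 0.04],
    [0.019, 0.0035, 0.0714, 0, 0.2, 0.27, 0.04],
    [0.019, 0.0035, 0.0714, 0, 0.2, 0.27, 0.04]
  ]
}}

```text
t: 5.5
eef_pos: [0.515, 0.0071, 0.1236]
orientation: [0.992, 0.029, -0.123, 0.003]
wrist_force: [0.4, -0.6, -3.4]
opening: 0.738
```

Run:
```python
from h import *
from cell import robot,imaging
a=imaging.get_image("side");pickle.dump(a,open("a2s.pkl","wb"));crop(a["image"],220,100,150,150,5,"a2s.png")
a=imaging.get_image("top");pickle.dump(a,open("a2t.pkl","wb"));crop(a["image"],250,110,100,120,5,"a2t.png")
tip(.075,.035,14)
```

```text
tip 0.075 0.035 14 TCP [0.5161 0.0077 0.1253] shift mm [-0.4 -0.5  0.4] turn [-0.04 -0.04 -0.03]
```

View pics/a2s.png

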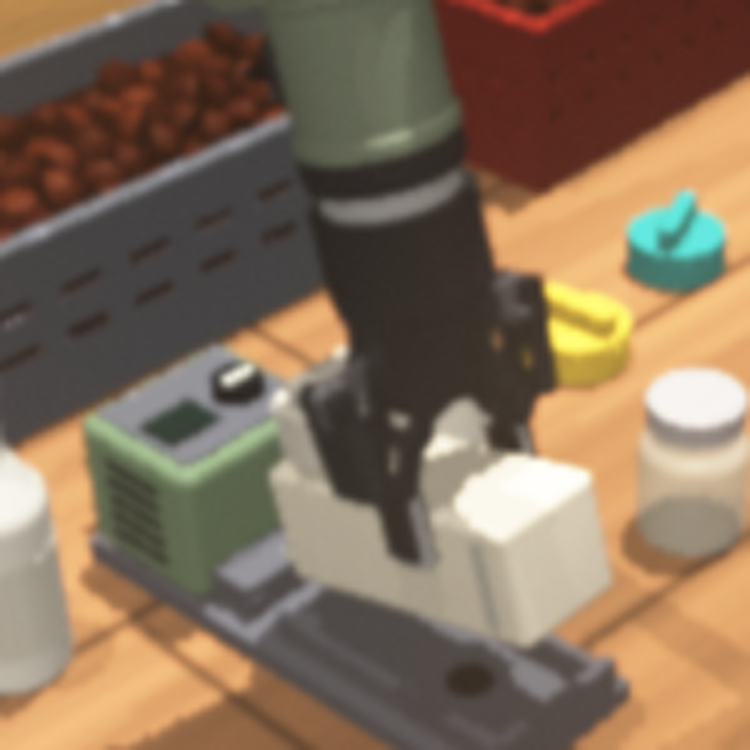

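View pics/a2t.png

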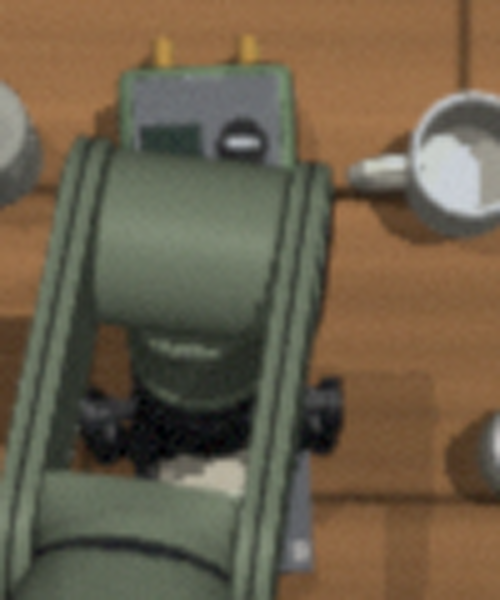

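Run:
```python
from h import *
from cell import robot
a=pickle.load(open("a2s.pkl","rb"));b=pickle.load(open("a2t.pkl","rb"))
s=robot.sense();rt=R.from_quat(s["orientation"])*R.from_euler('x',180,degrees=True);o=s["eef_pos"]
def Z(d,p,x0,y0): 
    q=proj(d,p);return ((q-[x0,y0]+.5)*5-.5).round(0)
for n,c in {"noseTR(-y)":(-.08,-.032,.062),"noseTL":(-.08,.032,.062),"noseBL":(-.08,.032,0),"noseBR":(-.08,-.032,0),"heelBL":(.08,.032,0),"heelTL":(.08,.032,.062)}.items():
    p=o+rt.apply(np.array(c)-[-.022,0,.0507]);print(n,p.round(4),"side",Z(a,p,220,100),"top",Z(b,p,250,110))
for n,c in {"sillR":(-.09,-.0345,.034),"baseR":(-.09,-.052,.012),"lipTL":(.086,.04,.031),"lipTR":(.086,-.04,.031),"baseFL":(-.09,.052,.012)}.items():
    p=UO+Rz(UY).apply(c);print(n,p.round(4),"side",Z(a,p,220,100),"top",Z(b,p,250,110))
```

```text
noseTR(-y) [ 0.465  -0.0279  0.1505] side [591. 467.] top [282. 548.]
noseTL [0.4613 0.036  0.1505] side [497. 533.] top [162. 554.]
noseBL [0.4464 0.0351 0.0904] side [524. 652.] top [169. 584.]
noseBR [ 0.4501 -0.0287  0.0903] side [615. 583.] top [283. 579.]
heelBL [0.6014 0.0443 0.0518] side [289. 576.] top [160. 318.]
heelTL [0.6163 0.0451 0.1119] side [258. 467.] top [154. 278.]
sillR [ 0.4576 -0.0304  0.034 ] side [604. 666.] top [286. 569.]
baseR [ 0.4586 -0.0478  0.012 ] side [626. 681.] top [315. 568.]
lipTL [0.6289 0.0544 0.031 ] side [241. 593.] top [145. 276.]
lipTR [ 0.6336 -0.0254  0.031 ] side [352. 520.] top [281. 270.]
baseFL [0.4525 0.056  0.012 ] side [485. 795.] top [139. 577.]
```

The projected tank corners match the view to 1–2 px: nose top at (591,467) predicted against (592,465) seen. I'll lower the tab in front of the lip.

Run:
```python
from h import *
for a in((.077,.02,14),(.077,.003,14),(.096,.003,14)):tip(*a)
```

```text
tip 0.077 0.02 14 TCP [0.5181 0.0078 0.1103] shift mm [ 5.1 -0.5 14.5] turn [-0.04 -0.04 -0.03]
tip 0.077 0.003 14 TCP [0.5181 0.0078 0.0933] shift mm [ 9.2 -0.5 31. ] turn [-0.04 -0.04 -0.03]
tip 0.096 0.003 14 TCP [0.5371 0.0089 0.0933] shift mm [27.7 -0.5 26.4] turn [-0.04 -0.04 -0.03]
```

Call:
{"api": "send_rows", "payload": {
  "moves": [
    [0.003, -0.0005, 0.006, 0, 0, 0, 0.04],
    [0.005, -0.0005, 0.0145, 0, 0, 0, 0.04],
    [0.0065, -0.0005, 0.02, 0, 0, 0, 0.04],
    [0.008, -0.0005, 0.026, 0, 0, 0, 0.04],
    [0.0092, -0.0005, 0.031, 0, 0, 0, 0.04],
    [0.0092, -0.0005, 0.031, 0, 0, 0, 0.04]
  ]
}}

```text
t: 6.2
eef_pos: [0.5172, 0.0079, 0.0922]
orientation: [0.992, 0.029, -0.123, 0.003]
wrist_force: [0.3, 0.2, -2.5]
opening: 0.739
```

Run:
```python
from h import *
from cell import robot,imaging
print(robot.sense()["wrist_force"])
a=imaging.get_image("side");pickle.dump(a,open("a3s.pkl","wb"));crop(a["image"],240,140,110,110,7,"a3s.png")
for a in((.077,.003,14),(.096,.003,14)):tip(*a)
```

```text
[ 0.31244819  0.1726739  -2.48894768]
tip 0.077 0.003 14 TCP [0.5181 0.0078 0.0933] shift mm [ 0.3  0.2 -0.7] turn [-0.05  0.04 -0.02]
tip 0.096 0.003 14 TCP [0.5371 0.0089 0.0933] shift mm [18.8  0.1 -5.3] turn [-0.05  0.04 -0.02]
```

View pics/a3s.png

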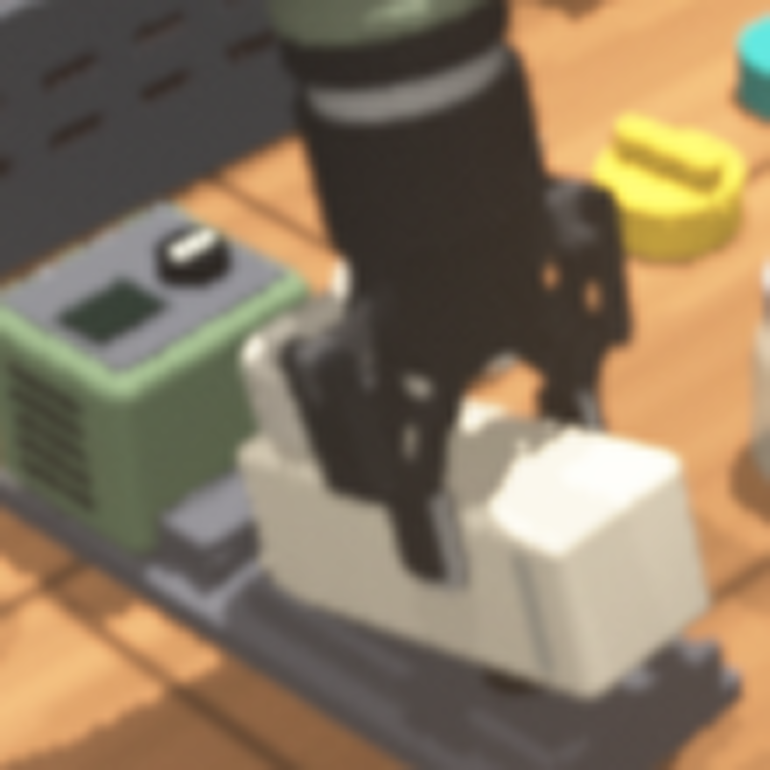

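The tab end is down between the guides in front of the lip at about (215,560), and there is no contact force. Now I slide it under the lip.

Call:
{"api": "send_rows", "payload": {
  "moves": [
    [0.004, 0.0001, -0.001, 0, 0, 0, 0.04],
    [0.009, 0.0001, -0.0025, 0, 0, 0, 0.04],
    [0.014, 0.0001, -0.004, 0, 0, 0, 0.04],
    [0.0188, 0.0001, -0.0053, 0, 0, 0, 0.04],
    [0.0188, 0.0001, -0.0053, 0, 0, 0, 0.04]
  ]
}}

```text
t: 6.75
eef_pos: [0.5378, 0.009, 0.0932]
orientation: [0.992, 0.029, -0.122, 0.003]
wrist_force: [0.4, -1.5, -3.0]
opening: 0.739
```

Run:
```python
from h import *
from cell import robot,imaging
print(robot.sense()["wrist_force"])
for a in((.096,.003,14),(.0965,.003,11),(.097,.002,8),(.097,.0015,4),(.0975,.001,0)):tip(*a)
```

```text
[ 0.43069514 -1.54857745 -3.03661528]
tip 0.096 0.003 14 TCP [0.5371 0.0089 0.0933] shift mm [-0.8  0.   0.1] turn [-0.05  0.01 -0.02]
tip 0.0965 0.003 11 TCP [0.5336 0.0087 0.0877] shift mm [-2.8  0.   6.3] turn [-0.05  3.01 -0.02]
tip 0.097 0.002 8 TCP [0.5305 0.0085 0.0809] shift mm [-4.2  0.  13.7] turn [-0.05  6.01 -0.02]
tip 0.097 0.0015 4 TCP [0.5261 0.0083 0.0725] shift mm [-6.4  0.  22.9] turn [-0.05 10.01 -0.02]
tip 0.0975 0.001 0 TCP [0.5227 0.0081 0.0637] shift mm [-7.5  0.  32.2] turn [-0.05 14.01 -0.02]
```

Call:
{"api": "send_rows", "payload": {
  "moves": [
    [-0.0018, 0, 0.003, 0, 1.5, 0, 0.04],
    [-0.0028, 0, 0.0063, 0, 3, 0, 0.04],
    [-0.0035, 0, 0.01, 0, 4.5, 0, 0.04],
    [-0.0042, 0, 0.0137, 0, 6, 0, 0.04],
    [-0.0053, 0, 0.0183, 0, 8, 0, 0.04],
    [-0.0064, 0, 0.0229, 0, 10, 0, 0.04],
    [-0.0064, 0, 0.0229, 0, 10, 0, 0.04]
  ]
}}

```text
t: 7.45
eef_pos: [0.5241, 0.0085, 0.0719]
orientation: [0.999, 0.029, -0.036, 0.0]
wrist_force: [-0.6, 0.6, -3.8]
opening: 0.741
```

Run:
```python
from h import *
from cell import robot,imaging
print(robot.sense()["wrist_force"])
a=imaging.get_image("side");pickle.dump(a,open("a4s.pkl","wb"));crop(a["image"],240,140,110,110,7,"a4s.png")
for a in((.097,.0015,4),(.0975,.001,2),(.0975,.000,0),(.0975,-.001,0)):tip(*a)
```

```text
[-0.63005906  0.64281242 -3.79396134]
tip 0.097 0.0015 4 TCP [0.5261 0.0083 0.0725] shift mm [ 0.9  0.2 -0.2] turn [-0.06  0.12 -0.03]
tip 0.0975 0.001 2 TCP [0.5246 0.0082 0.0679] shift mm [-0.2  0.2  4.5] turn [-0.06  2.12 -0.03]
tip 0.0975 0.0 0 TCP [0.5227 0.0081 0.0627] shift mm [-1.7  0.2  9.8] turn [-0.06  4.12 -0.04]
tip 0.0975 -0.001 0 TCP [0.5227 0.0081 0.0617] shift mm [-1.6  0.2 10.8] turn [-0.06  4.12 -0.04]
```

View pics/a4s.png

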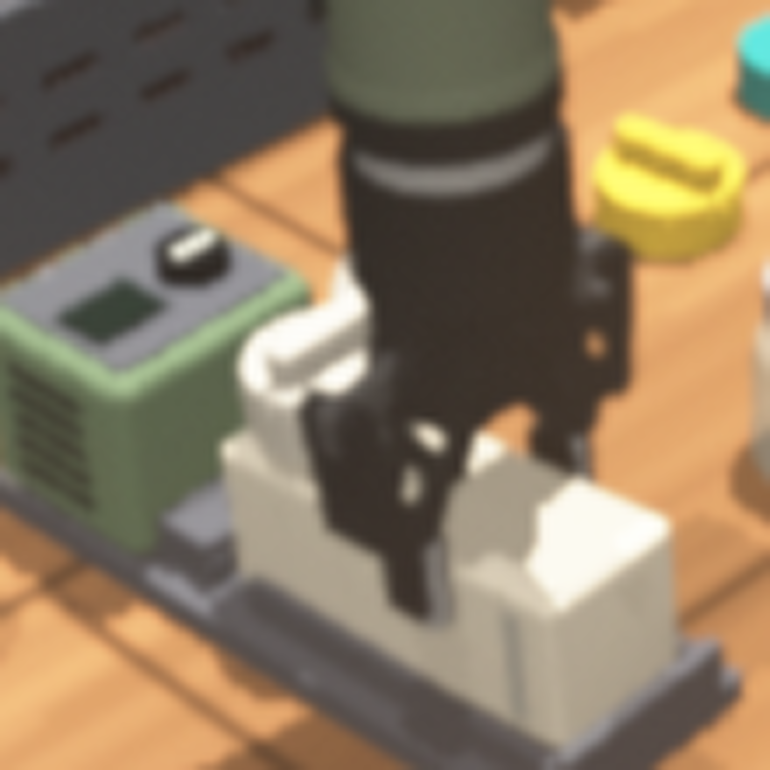

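The tank is between the guides, with its nose just inside the sill at about (620,700). I'll finish the swing.

Call:
{"api": "send_rows", "payload": {
  "moves": [
    [0.001, 0.0002, 0.002, 0, 1, 0, 0.04],
    [0.0005, 0.0002, 0.0045, 0, 2, 0, 0.04],
    [0, 0.0002, 0.007, 0, 3, 0, 0.04],
    [-0.0005, 0.0002, 0.0098, 0, 4.1, 0, 0.04],
    [-0.0005, 0.0002, 0.0105, 0, 4.1, 0, 0.04],
    [-0.0005, 0.0002, 0.0105, 0, 4.1, 0, 0.04]
  ]
}}

```text
t: 8.1
eef_pos: [0.5241, 0.0081, 0.0627]
orientation: [1.0, 0.029, 0.0, -0.001]
wrist_force: [-1.6, -0.2, 4.7]
opening: 0.74
```

Run:
```python
from h import *
from cell import robot,imaging
print(robot.sense()["wrist_force"],robot.sense()["torque"])
tip(.0985,0,0)
```

```text
[-1.57796575 -0.23734431  4.66288948] [0.26508116 0.57195256 0.03855802]
tip 0.0985 0 0 TCP [0.5237 0.0081 0.0627] shift mm [-0.4 -0.1  0. ] turn [-0.06 -0.03 -0.04]
```

Floor contact felt: Fz went from −3.8 to +4.7 N. Release and rise.

Call:
{"api": "send_rows", "payload": {
  "moves": [
    [0, 0, 0, 0, 0, 0, 0.0854],
    [0, 0, 0, 0, 0, 0, 0.0854],
    [0, 0, 0, 0, 0, 0, 0.0854],
    [0, 0, 0, 0, 0, 0, 0.0854],
    [0, 0, -0.01, 0, 0, 0, 0.0854],
    [0, 0, -0.035, 0, 0, 0, 0.0854],
    [0, 0, -0.07, 0, 0, 0, 0.0854],
    [0, 0, -0.11, 0, 0, 0, 0.0854],
    [0, 0, -0.14, 0, 0, 0, 0.0854],
    [0, 0, -0.15, 0, 0, 0, 0.0854]
  ]
}}

```text
t: 9.1
eef_pos: [0.5266, 0.0076, 0.2177]
orientation: [1.0, 0.029, 0.005, 0.0]
wrist_force: [0.7, 0.0, -0.1]
opening: 0.996
```

Call:
{"api": "send_rows", "payload": {
  "moves": [
    [-0.02, -0.02, -0.01, 0, 0, 0, 0.0854],
    [-0.05, -0.06, -0.02, 0, 0, 0, 0.0854],
    [-0.07, -0.11, -0.02, 0, 0, 0, 0.0854],
    [-0.08, -0.15, -0.02, 0, 0, 0, 0.0854],
    [-0.08, -0.19, -0.02, 0, 0, 0, 0.0854],
    [-0.08, -0.2, -0.02, 0, 0, 0, 0.0854]
  ]
}}

```text
t: 9.7
eef_pos: [0.4332, 0.2056, 0.2362]
orientation: [0.999, 0.032, 0.004, -0.0]
wrist_force: [-0.4, -0.7, 0.3]
opening: 0.998
```

Run:
```python
from h import *
from cell import robot,imaging
a=imaging.get_image("side");pickle.dump(a,open("a5s.pkl","wb"));crop(a["image"],230,150,120,110,6,"a5s.png")
a=imaging.get_image("top");pickle.dump(a,open("a5t.pkl","wb"));crop(a["image"],250,110,100,125,5,"a5t.png")
```

```text
(no output)
```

View pics/a5s.png

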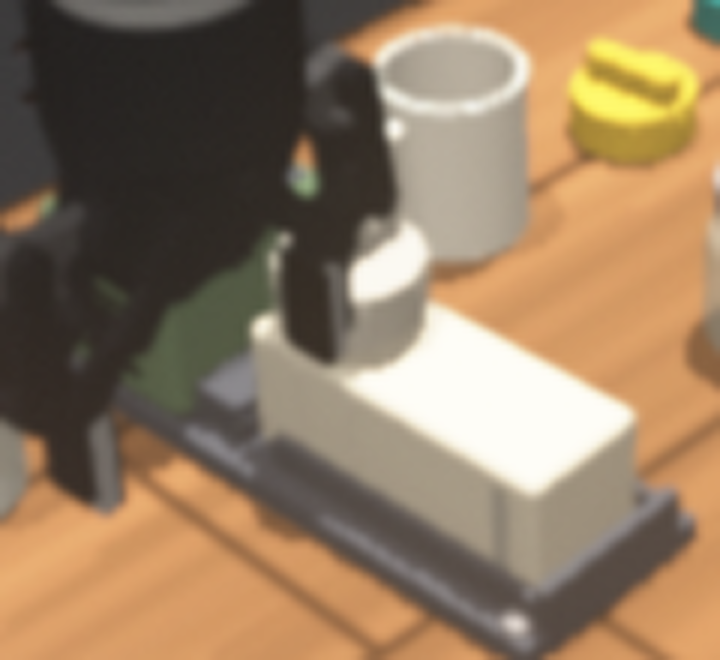

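View pics/a5t.png

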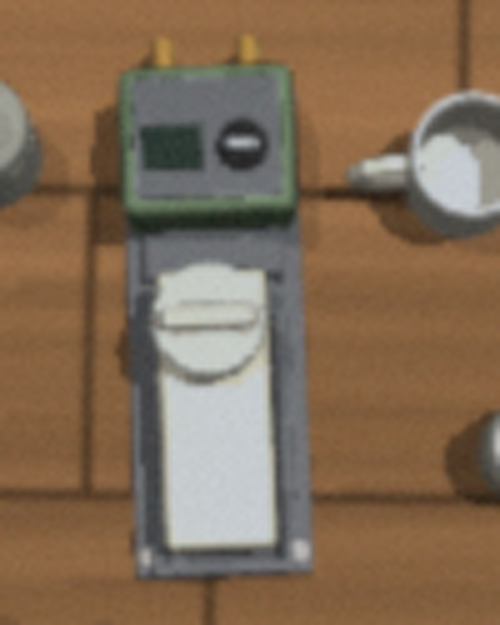

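The tank sits between the guides behind the sill, with its tab end under the lip. The cap bar is at about (207,315) in the crop. Next I measure the seating and the cap.

Run:
```python
from h import *
t=pickle.load(open("a5t.pkl","rb"));C=lambda x,y:cf(x,y,250,110,5)
ui=lambda P:Rz(-UY).apply(P-UO)*1000
def E(name,a,b,z,w=1.5):
    p,q,r=edge(t["image"],C(*a),C(*b),w=w);P=onz(t,p,z);Q=onz(t,q,z);d=Q-P
    print(name,ui(P).round(1),ui(Q).round(1),'ang',np.degrees(np.arctan2(d[1],d[0])).round(2),r.round(2))
E("L",(168,540),(162,390),.074);E("R",(275,535),(269,390),.074);E("nose",(175,549),(268,544),.074)
E("bar front",(160,327),(255,324),.124,w=.8);E("bar rear",(160,305),(255,302),.124,w=.8)
g=cv2.cvtColor(t["image"],cv2.COLOR_BGR2GRAY)
p=C(207,315);P=onz(t,p,.124);print("bar c",P.round(4),ui(P).round(1))
P=onz(t,C(208,320),.108);print("captop c",P.round(4),ui(P).round(1))
c=UO+Rz(UY).apply([.046,0,.108])
print("nominal cap",c,(proj(t,c)-[250,110]+.5)*5-.5,(proj(t,c+[0,0,.016])-[250,110]+.5)*5-.5)
```

```text
L [-71.8  32.7  74. ] [13.7 31.8 74. ] ang 2.82 0.03
R [-71.9 -29.5  74. ] [ 10.9 -29.6  74. ] ang 3.32 0.02
nose [-75.9  27.7  74. ] [-77.2 -25.   74. ] ang -88.01 0.01
bar front [ 44.4  28.7 124. ] [ 43.4 -23.7 124. ] ang -87.68 0.06
bar rear [ 55.7  28.2 124. ] [ 55.2 -24.2 124. ] ang -87.14 0.07
bar c [0.5941 0.0148 0.124 ] [ 48.9   2.5 124. ]
captop c [0.5934 0.0147 0.108 ] [ 48.2   2.5 108. ]
nominal cap [0.59131903 0.01212809 0.108     ] [212.63831762 323.78335772] [211.84958681 320.09129074]
```

```bash
cat >> h.py <<'E'
CC=UO+Rz(UY).apply([.0492,.002,0])
E
python3 - <<'E'
from h import *
print(CC);to(CC+[0,0,.21],down(93))
to(CC+[0,0,.21],down(93-70))
E
```

```text
[0.59439479 0.01431435 0.        ]
shift mm [148.1 198.7  27.5] turn [  0.41  -0.29 -89.45]
shift mm [148.1 198.7  27.5] turn [  0.15  -0.43 -19.45]
```

Call:
{"api": "send_rows", "payload": {
  "moves": [
    [0.01, 0.012, 0.002, 0, 0, -8, 0.035],
    [0.025, 0.034, 0.005, 0, 0, -16, 0.035],
    [0.042, 0.057, 0.008, 0, 0, -24, 0.035],
    [0.059, 0.08, 0.011, 0, 0, -32, 0.035],
    [0.076, 0.103, 0.014, 0, 0, -40, 0.035],
    [0.093, 0.125, 0.017, 0, 0, -48, 0.035],
    [0.11, 0.147, 0.02, 0.1, -0.1, -56, 0.035],
    [0.126, 0.169, 0.023, 0.2, -0.2, -64, 0.035],
    [0.14, 0.188, 0.026, 0.3, -0.2, -72, 0.035],
    [0.148, 0.1987, 0.0275, 0.4, -0.3, -80, 0.035]
  ]
}}

```text
t: 10.8
eef_pos: [0.5947, 0.0103, 0.2089]
orientation: [0.745, 0.667, -0.001, -0.0]
wrist_force: [-0.6, 0.1, 1.1]
opening: 0.409
```

Run:
```python
from h import *
to(CC+[0,0,.21],down(93));to(CC+[0,0,.16],down(93))
```

```text
shift mm [ 3.9 -0.8 -1.1] turn [-0.1   0.04 -9.34]
shift mm [ 3.9 -0.7 48.9] turn [-0.1   0.04 -9.34]
```

Call:
{"api": "send_rows", "payload": {
  "moves": [
    [0.004, -0.0007, 0.005, 0, 0, -5, 0.035],
    [0.004, -0.0007, 0.02, 0, 0, -9.3, 0.035],
    [0.004, -0.0007, 0.038, 0, 0, -9.3, 0.035],
    [0.004, -0.0007, 0.049, 0, 0, -9.3, 0.035],
    [0.004, -0.0007, 0.049, 0, 0, -9.3, 0.035]
  ]
}}

```text
t: 11.3
eef_pos: [0.5924, 0.0132, 0.1572]
orientation: [0.689, 0.725, -0.003, -0.003]
wrist_force: [-0.2, -0.2, -0.2]
opening: 0.414
```

Run:
```python
from h import *
from cell import robot,imaging
to(CC+[0,0,.1325],down(93))
a=imaging.get_image("side");pickle.dump(a,open("a6s.pkl","wb"));crop(a["image"],230,130,110,110,7,"a6s.png")
```

```text
shift mm [ 1.1  2.2 24.7] turn [-0.42 -0.   -0.14]
```

View pics/a6s.png

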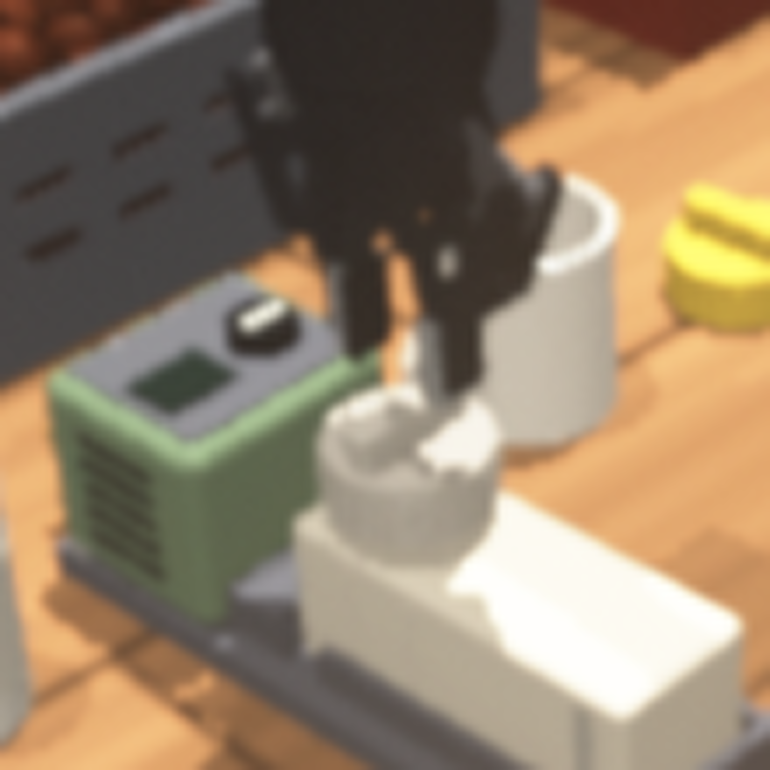

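The fingers straddle the cap bar at about (420,410) in the crop. Descending.

Call:
{"api": "send_rows", "payload": {
  "moves": [
    [0.001, 0.002, 0.006, 0, 0, 0, 0.035],
    [0.001, 0.0022, 0.014, -0.4, 0, 0, 0.035],
    [0.001, 0.0022, 0.021, -0.4, 0, 0, 0.035],
    [0.001, 0.0022, 0.0247, -0.4, 0, 0, 0.035],
    [0.001, 0.0022, 0.0247, -0.4, 0, 0, 0.035]
  ]
}}

```text
t: 11.85
eef_pos: [0.5948, 0.0147, 0.133]
orientation: [0.689, 0.725, 0.0, 0.0]
wrist_force: [0.6, 0.7, 0.5]
opening: 0.409
```

Run:
```python
from h import *
from cell import robot
to(CC+[0,0,.1325],down(93));print(robot.sense()["wrist_force"])
```

```text
shift mm [-0.4 -0.4  0.5] turn [ 0.03  0.   -0.1 ]
[0.64104446 0.73571386 0.53495409]
```

Call:
{"api": "send_rows", "payload": {
  "moves": [
    [0, 0, 0, 0, 0, 0, 0.02],
    [0, 0, 0, 0, 0, 0, 0.005],
    [0, 0, 0, 0, 0, 0, 0],
    [0, 0, 0, 0, 0, 0, 0],
    [0, 0, 0, 0, 0, 0, 0],
    [0, 0, 0, 0, 0, 0, 0],
    [0, 0, 0, 0, 0, 0, 0]
  ]
}}

```text
t: 12.55
eef_pos: [0.595, 0.0147, 0.1333]
orientation: [0.689, 0.725, 0.0, 0.0]
wrist_force: [-0.8, -0.0, 1.5]
opening: 0.13
```

Run:
```python
from h import *
from cell import robot
s=robot.sense()
to(CC+[0,0,.1325],down(93));print(s["wrist_force"],s["torque"],s["opening"]*85.4,s["eef_pos"],s["qpos"])
```

```text
shift mm [-0.3 -0.6  0.8] turn [ 0.06  0.01 -0.1 ]
[-0.75848093 -0.02823388  1.47556592] [ 0.00260549  0.13927345 -0.00375025] 11.126661345575412 [0.59496292 0.01467261 0.13325144] [-1.20714633e-01  3.69042295e-01  1.59842793e+00  4.52560094e-05
  1.17314675e+00 -1.71326270e-01]
```

Call:
{"api": "send_rows", "payload": {
  "moves": [
    [0, 0, 0.002, 0, 0, 0, 0],
    [0, 0, 0.004, 0, 0, 0, 0],
    [0, 0, 0.006, 0, 0, 0, 0],
    [0, 0, 0.0075, 0, 0, 0, 0],
    [0, 0, 0.0075, 0, 0, 0, 0]
  ]
}}

```text
t: 13.05
eef_pos: [0.5951, 0.0146, 0.1274]
orientation: [0.689, 0.725, 0.0, 0.001]
wrist_force: [-5.5, 0.4, 11.3]
opening: 0.128
```

Run:
```python
from h import *
from cell import robot
s=robot.sense()
print(s["wrist_force"],s["torque"],s["opening"]*85.4,s["eef_pos"])
```

```text
[-5.53996131  0.42393    11.28594225] [0.07324109 0.8563869  0.00149895] 10.973530954552253 [0.59511474 0.01462638 0.12742732]
```

Pressed 5.9 mm at 11.3 N, so the spring follows. Press a bit further and turn anticlockwise (−z of the tool).

Call:
{"api": "send_rows", "payload": {
  "moves": [
    [0, 0, 0.0025, 0, 0, 0, 0],
    [0, 0, 0.003, 0, 0, 0, 0],
    [0, 0, 0.003, 0, 0, -5, 0],
    [0, 0, 0.003, 0, 0, -11, 0],
    [0, 0, 0.003, 0, 0, -17, 0],
    [0, 0, 0.003, 0, 0, -23, 0]
  ]
}}

```text
t: 13.65
eef_pos: [0.5949, 0.0147, 0.1265]
orientation: [0.529, 0.849, 0.0, 0.0]
wrist_force: [-6.9, 0.6, 13.0]
opening: 0.135
```

Run:
```python
from h import *
from cell import robot
s=robot.sense()
print(s["wrist_force"],s["torque"],s["opening"]*85.4,s["eef_pos"]);to(CC+[0,0,.125],down(93+72))
```

```text
[-6.90272148  0.57423929 12.95445483] [-0.03431809  1.07786393 -0.09821618] 11.542987617845387 [0.59490881 0.01474229 0.12646625]
shift mm [-0.2 -0.7  1.5] turn [ 1.000e-02  3.000e-02 -4.886e+01]
```

Call:
{"api": "send_rows", "payload": {
  "moves": [
    [0, 0, 0.0022, 0, 0, -6, 0],
    [0, 0, 0.0022, 0, 0, -12, 0],
    [0, 0, 0.0022, 0, 0, -18, 0],
    [0, 0, 0.0022, 0, 0, -24, 0],
    [0, 0, 0.0022, 0, 0, -30, 0],
    [0, 0, 0.0022, 0, 0, -36, 0],
    [0, 0, 0.0022, 0, 0, -42, 0],
    [0, 0, 0.0022, 0, 0, -48, 0],
    [0, 0, 0.0022, 0, 0, -50, 0],
    [0, 0, 0.0022, 0, 0, -50, 0]
  ]
}}

```text
t: 14.65
eef_pos: [0.5951, 0.0136, 0.1265]
orientation: [0.12, 0.993, -0.001, 0.001]
wrist_force: [-6.4, -2.2, 12.3]
opening: 0.129
```

Run:
```python
from h import *
from cell import robot,imaging
s=robot.sense()
print(s["wrist_force"],s["torque"],s["opening"]*85.4,s["eef_pos"]);to(CC+[0,0,.125],down(93+72))
a=imaging.get_image("side");crop(a["image"],230,130,110,110,7,"a7s.png")
```

```text
[-6.44310538 -2.2242833  12.27539487] [-0.3854014   1.02647048 -0.0459147 ] 11.017213568780539 [0.59510802 0.01364296 0.12651555]
shift mm [0.9 0.5 1.5] turn [-0.12  0.08  1.18]
```

View pics/a7s.png

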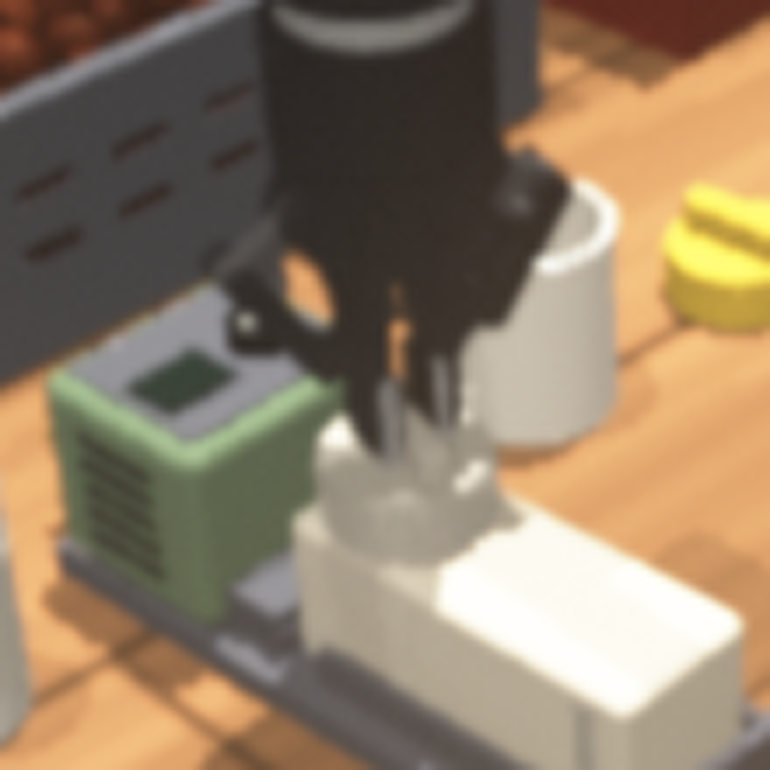

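The gripper has turned about 73° with the bar between the pads at about (415,450). I'll lift slowly and watch the force; a locked cap would pull back.

Call:
{"api": "send_rows", "payload": {
  "moves": [
    [0, 0, -0.002, 0, 0, 0, 0],
    [0, 0, -0.005, 0, 0, 0, 0],
    [0, 0, -0.008, 0, 0, 0, 0],
    [0, 0, -0.012, 0, 0, 0, 0],
    [0, 0, -0.012, 0, 0, 0, 0]
  ]
}}

```text
t: 15.2
eef_pos: [0.5949, 0.0137, 0.1383]
orientation: [0.12, 0.993, -0.001, 0.0]
wrist_force: [-1.6, -1.1, 0.8]
opening: 0.129
```

Call:
{"api": "send_rows", "payload": {
  "moves": [
    [0, 0, -0.004, 0, 0, 0, 0],
    [0, 0, -0.01, 0, 0, 0, 0],
    [0, 0, -0.02, 0, 0, 0, 0],
    [0, 0, -0.035, 0, 0, 0, 0],
    [0, 0, -0.055, 0, 0, 0, 0],
    [0, 0, -0.07, 0, 0, 0, 0]
  ]
}}

```text
t: 15.8
eef_pos: [0.5958, 0.0138, 0.2111]
orientation: [0.12, 0.993, -0.001, 0.002]
wrist_force: [0.4, -0.1, -0.7]
opening: 0.134
```

Run:
```python
from h import *
from cell import robot,imaging
s=robot.sense();print(s["wrist_force"],s["opening"])
a=imaging.get_image("side");crop(a["image"],220,100,120,140,5,"a8s.png")
tc=np.array([.5298,.2923,0]);tg=tc+Rz(3.7).apply([-.045,-.012,0]);print(tg)
psi=np.degrees(2*np.arctan2(s["orientation"][1],s["orientation"][0]));print(psi)
to(tg+[0,0,.19],down(psi));to(tg+[0,0,.056],down(psi))
```

```text
[ 0.43866741 -0.13826599 -0.71128843] 0.13413013415230918
[0.48566818 0.27742106 0.        ]
166.16485238996415
shift mm [171.8 229.5  22.2] turn [-0.07  0.51 -0.  ]
shift mm [173.  229.6 156.2] turn [-0.07  0.51 -0.  ]
```

View pics/a8s.png

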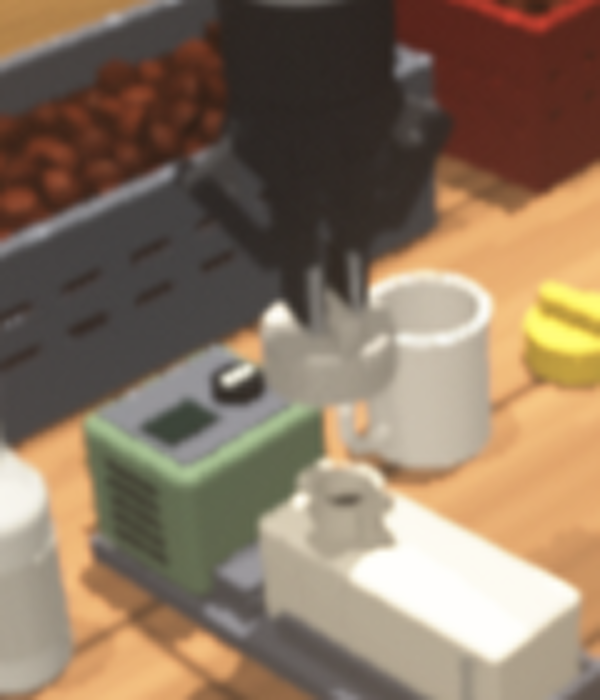

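The cap is off and held at about (330,350). The open neck shows at (345,500) and the tank is still seated. On to the tray.

Call:
{"api": "send_rows", "payload": {
  "moves": [
    [0.007, 0.009, 0, 0, 0.1, 0, 0],
    [0.022, 0.028, 0, 0, 0.2, 0, 0],
    [0.042, 0.055, 0, 0, 0.3, 0, 0],
    [0.063, 0.084, 0.002, 0, 0.4, 0, 0],
    [0.085, 0.113, 0.005, 0, 0.5, 0, 0],
    [0.107, 0.142, 0.01, 0, 0.5, 0, 0],
    [0.129, 0.172, 0.014, 0, 0.5, 0, 0],
    [0.15, 0.2, 0.018, 0, 0.5, 0, 0],
    [0.166, 0.221, 0.021, 0, 0.5, 0, 0],
    [0.172, 0.2295, 0.022, 0, 0.5, 0, 0]
  ]
}}

```text
t: 16.85
eef_pos: [0.483, 0.2798, 0.1891]
orientation: [0.119, 0.993, -0.001, -0.001]
wrist_force: [0.2, -0.7, -0.8]
opening: 0.132
```

Call:
{"api": "send_rows", "payload": {
  "moves": [
    [0, 0, 0.01, 0, 0, 0, 0],
    [0, 0, 0.03, 0, 0, 0, 0],
    [0, 0, 0.055, 0, 0, 0, 0],
    [0, 0, 0.08, 0, 0, 0, 0],
    [0, 0, 0.1, 0, 0, 0, 0],
    [0, 0, 0.105, 0, 0, 0, 0],
    [0, 0, 0.105, 0, 0, 0, 0]
  ]
}}

```text
t: 17.55
eef_pos: [0.4822, 0.2783, 0.0828]
orientation: [0.119, 0.993, -0.002, -0.002]
wrist_force: [0.5, 0.6, -1.2]
opening: 0.132
```

Run:
```python
from h import *
from cell import robot,imaging
a=imaging.get_image("side");crop(a["image"],140,200,150,140,5,"a9s.png")
s=robot.sense();print(s["wrist_force"],s["eef_pos"])
tc=np.array([.5298,.2923,0]);tg=tc+Rz(3.7).apply([-.045,-.012,0])
psi=np.degrees(2*np.arctan2(s["orientation"][1],s["orientation"][0]))
to(tg+[0,0,.0535],down(psi))
```

```text
[ 0.251478    1.10157738 -0.53627738] [0.48309747 0.27894056 0.08407687]
shift mm [-2.9 -0.8 30.6] turn [-0.13 -0.14 -0.  ]
```

View pics/a9s.png

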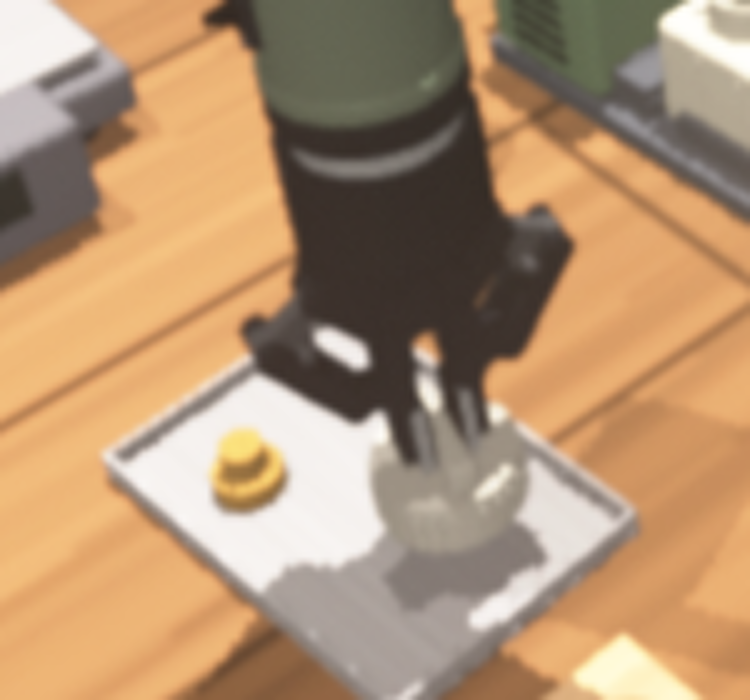

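The cap hangs level over the free part of the tray, well clear of the fitting at (248,470). Lowering.

Call:
{"api": "send_rows", "payload": {
  "moves": [
    [-0.002, -0.0005, 0.008, 0, 0, 0, 0],
    [-0.0025, -0.0008, 0.016, 0, 0, 0, 0],
    [-0.0025, -0.0008, 0.022, 0, 0, 0, 0],
    [-0.0025, -0.0008, 0.026, 0, 0, 0, 0],
    [-0.0025, -0.0008, 0.0285, 0, 0, 0, 0],
    [-0.0025, -0.0008, 0.03, 0, 0, 0, 0],
    [-0.0025, -0.0008, 0.03, 0, 0, 0, 0]
  ]
}}

```text
t: 18.3
eef_pos: [0.4851, 0.2776, 0.0539]
orientation: [0.119, 0.993, -0.001, -0.001]
wrist_force: [0.3, 0.2, -0.1]
opening: 0.131
```

Call:
{"api": "send_rows", "payload": {
  "moves": [
    [0, 0, 0.0008, 0, 0, 0, 0],
    [0, 0, 0.0015, 0, 0, 0, 0],
    [0, 0, 0.0015, 0, 0, 0, 0]
  ]
}}

```text
t: 18.6
eef_pos: [0.4854, 0.2776, 0.0533]
orientation: [0.119, 0.993, -0.001, -0.001]
wrist_force: [-1.8, -1.5, 4.9]
opening: 0.131
```

Contact (4.9 N). Open gently and rise.

Call:
{"api": "send_rows", "payload": {
  "moves": [
    [0, 0, 0, 0, 0, 0, 0.02],
    [0, 0, 0, 0, 0, 0, 0.03],
    [0, 0, 0, 0, 0, 0, 0.04],
    [0, 0, 0, 0, 0, 0, 0.04],
    [0, 0, -0.01, 0, 0, 0, 0.04],
    [0, 0, -0.03, 0, 0, 0, 0.04],
    [0, 0, -0.06, 0, 0, 0, 0.04],
    [0, 0, -0.1, 0, 0, 0, 0.04],
    [0, 0, -0.14, 0, 0, 0, 0.04],
    [0, 0, -0.16, 0, 0, 0, 0.04]
  ]
}}

```text
t: 19.6
eef_pos: [0.4878, 0.2787, 0.2186]
orientation: [0.119, 0.993, 0.001, 0.002]
wrist_force: [0.5, -0.1, -0.5]
opening: 0.467
```

Run:
```python
from h import *
from cell import robot
s=robot.sense();psi=np.degrees(2*np.arctan2(s["orientation"][1],s["orientation"][0]))
print(s["eef_pos"],s["qpos"].round(2));to([.36,.12,.25],down(psi))
```

```text
[0.48781038 0.27873088 0.21856902] [ 0.37  0.21  1.62 -0.    1.31 -0.97]
shift mm [  86.5 -184.4  -32.2] turn [0.12 0.24 0.  ]
```

Call:
{"api": "send_rows", "payload": {
  "moves": [
    [0.01, -0.02, -0.004, 0, 0, 0, 0.04],
    [0.026, -0.055, -0.01, 0, 0, 0, 0.04],
    [0.045, -0.095, -0.017, 0, 0, 0, 0.04],
    [0.064, -0.135, -0.024, 0, 0, 0, 0.04],
    [0.08, -0.17, -0.03, 0, 0, 0, 0.04],
    [0.0865, -0.184, -0.032, 0, 0, 0, 0.04],
    [0.0865, -0.184, -0.032, 0, 0, 0, 0.04]
  ]
}}

```text
t: 20.3
eef_pos: [0.3593, 0.1194, 0.2508]
orientation: [0.12, 0.993, 0.001, 0.003]
wrist_force: [0.8, 0.2, 1.0]
opening: 0.471
```

Run:
```python
from h import *
from cell import robot,imaging
a=imaging.get_image("side");pickle.dump(a,open("z_s.pkl","wb"));cv2.imwrite("pics/zs.png",a["image"])
a=imaging.get_image("top");pickle.dump(a,open("z_t.pkl","wb"));crop(a["image"],140,100,200,150,4,"zt.png")
cv2.imwrite("pics/ztf.png",a["image"])
```

```text
(no output)
```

View pics/zt.png

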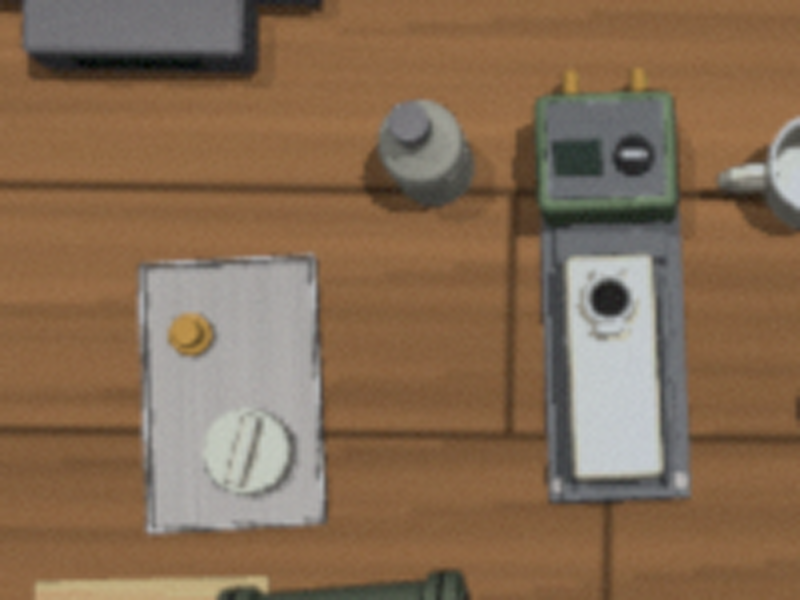

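View pics/zs.png

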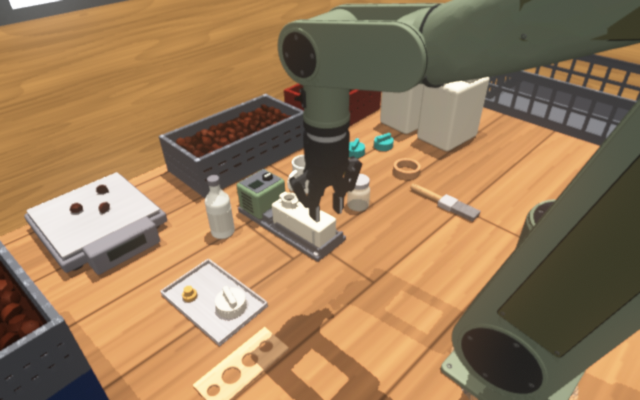

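View pics/ztf.png

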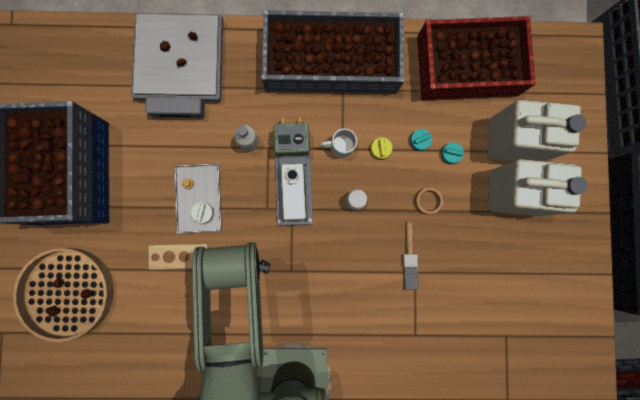

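The cap lies in the tray at (202,212), bar up. The neck is open at (292,175), the tank is in the bay, and the bystanders are where they were. One numeric check, then I hand in.

Run:
```python
from h import *
from cell import robot
t=pickle.load(open("z_t.pkl","rb"));C=lambda x,y:cf(x,y,140,100,4)
ui=lambda P:Rz(-UY).apply(P-UO)*1000
for n,a,b in (("L",(574,470),(568,350)),("R",(660,465),(655,300)),("nose",(580,479),(655,475))):
    p,q,r=edge(t["image"],C(*a),C(*b),w=1.5);print(n,ui(onz(t,p,.074)).round(1),ui(onz(t,q,.074)).round(1))
t0=pickle.load(open("top0.pkl","rb"))["image"];d=cv2.absdiff(t0,t["image"]).max(2)
for n,(x,y) in dict(jar=(357,200),mug=(343,143),tape=(429,201),flask=(246,138),fit=(188,184),brush=(411,260),yel=(382,148)).items():
    print(n,int((d[y-14:y+15,x-14:x+15]>50).sum()))
robot.job_done();print(robot.sense()["t"])
```

```text
L [-70.5  31.2  74. ] [15.2 31.6 74. ]
R [-69.9 -30.   74. ] [ 48.2 -30.   74. ]
nose [-75.7  27.7  74. ] [-76.8 -25.5  74. ]
jar 0
mug 0
tape 0
flask 0
fit 0
brush 0
yel 0
the job is handed in; nothing more can be done
the job is handed in; nothing more can be done
```

The tank is in the bay with its tab under the lip, and its cap is off and lying flat, grip bar up, in the steel tray. I handed the job in at about 20 s of the 61 s allowed; no verdict is reported.

- **Tank:** I hooked the tab under the lip with the nose raised 14°, then swung the nose down behind the sill until I felt floor contact, about 8 N. In the last pictures it is straight and centred to under 1 mm across the bay. It sits about 3 mm towards the pump box, inside the allowed play.
- **Cap:** I pressed it down about 7 mm (13 N) and turned it about 73° anticlockwise. It lifted off without resistance. It lies clear of the fitting and the tray walls.
- **Bystanders:** The jar, mug, tape, flask, fitting, brush and yellow look-alike show no change between the first and last top pictures. I did not run that comparison for the gauge, which the arm partly hid in the last top picture, or the turquoise look-alikes; by eye they are where they were.
- **Disagreements:** Nothing failed. The two cameras disagreed by 2–3 mm on where the lip is, and I went mainly by the top view. The bar's measured opening read 11 mm instead of 13.

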